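# Move the bar row from tray to caddy in reverse order

## Task

Move the four bar pieces that stand in a row on the coasters of the mirrored tray into the four-bay wooden caddy, one to a bay, in the reverse order, so that the row runs the right way for a host serving from the other side of the trolley: as seen from the robot, the piece at the left end of the tray goes into the bay at the right end of the caddy, the next into the bay beside it, and so on. Set each piece down upright on the floor of its bay rather than dropping it, knock none of them over, and let go of them all.

Things in the scene. Friction and masses are not known exactly. Their poses are not given: they have to be found in the camera images.
- bitters: amber glass bitters bottle with a paper label and a black cap; round body 40 mm across up to 58 mm high, then a shoulder and neck, 82 mm high over the cap (24 mm across), 0.16 kg. Origin: centre of its underside, z up along its axis.
- shaker: stainless steel shaker, round, 42 mm across up to 62 mm high, with a domed, pierced top, 76 mm high in all, 0.15 kg. Origin: centre of its underside, z up along its axis.
- jar: squat clear glass garnish jar with a paper band and a black screw lid, round, 50 mm across (lid 49 mm), 61 mm high in all, 0.22 kg. Origin: centre of its underside, z up along its axis.
- mill: dark wood nutmeg mill, turned: foot 44 mm across, straight body 40 mm across from 18 to 56 mm high, a waist 26 mm across at 61 mm, a knob 36 mm across above it, 82 mm high in all, 0.13 kg. Origin: centre of its underside, z up along its axis.
- coaster_bitters: fixed round cork coaster, 66 mm across and 4 mm thick, lying on the mirrored tray; the bitters bottle stands on it at the start. Origin: centre of its underside (8 mm above the table top), z up. It stays where it is.
- coaster_shaker: fixed round cork coaster, 66 mm across and 4 mm thick, lying on the mirrored tray; the shaker stands on it at the start. Origin: centre of its underside (8 mm above the table top), z up. It stays where it is.
- coaster_jar: fixed round cork coaster, 66 mm across and 4 mm thick, lying on the mirrored tray; the jar stands on it at the start. Origin: centre of its underside (8 mm above the table top), z up. It stays where it is.
- coaster_mill: fixed round cork coaster, 66 mm across and 4 mm thick, lying on the mirrored tray; the mill stands on it at the start. Origin: centre of its underside (8 mm above the table top), z up. It stays where it is.
- mirror_tray: fixed flat mirrored tray with a gold edge, 124 mm deep (x) by 344 mm long (y) by 8 mm high; the four coasters lie in a row along its y at +117, +39, -39 and -117 mm (to within 3 mm). Origin: centre of its underside on the table, z up; turned at most 0.22 rad, so +y is its left end seen from the robot.
- caddy: fixed low wooden caddy, 84 mm deep (x) by 318 mm long (y), walls and dividers 6 mm thick, 16 mm high; four open bays, 72 by 72 mm inside, in a row: centres at x = 0, y = +117, +39, -39, -117 mm, floors at z = 6 mm. Origin: centre of its underside on the table, z up; turned at most 0.22 rad, so +y is its left end seen from the robot. It stands beside the tray, on either side.
Things that resemble listed ones, but are neither listed nor needed, are in the scene too. Leave any blue look-alike of the bitters alone.

How it is judged:
At the end, for the whole second after the job is handed in: Each piece stands in the caddy bay that mirrors its coaster's place on the tray (left end to right end, and so on): within 18 mm of the bay centre along both caddy axes, underside within 4 mm of the bay floor, upright within 0.08 rad, slower than 0.02 m/s (((y of coaster_bitters in the frame of mirror_tray between 0.097 and 0.137 m and y of bitters in the frame of caddy between -0.135 and -0.099 m) or (y of coaster_bitters in the frame of mirror_tray between 0.019 and 0.059 m and y of bitters in the frame of caddy between -0.057 and -0.021 m) or (y of coaster_bitters in the frame of mirror_tray between -0.059 and -0.019 m and y of bitters in the frame of caddy between 0.021 and 0.057 m) or (y of coaster_bitters in the frame of mirror_tray between -0.137 and -0.097 m and y of bitters in the frame of caddy between 0.099 and 0.135 m)) and x of bitters in the frame of caddy between -0.018 and 0.018 m and z of bitters in the frame of caddy between 0.002 and 0.01 m and angle between each of bitters, shaker, jar, mill's own z axis and vertical below 0.08 rad and linear speed of each of bitters, shaker, jar, mill below 0.02 m/s and ((y of coaster_shaker in the frame of mirror_tray between 0.097 and 0.137 m and y of shaker in the frame of caddy between -0.135 and -0.099 m) or (y of coaster_shaker in the frame of mirror_tray between 0.019 and 0.059 m and y of shaker in the frame of caddy between -0.057 and -0.021 m) or (y of coaster_shaker in the frame of mirror_tray between -0.059 and -0.019 m and y of shaker in the frame of caddy between 0.021 and 0.057 m) or (y of coaster_shaker in the frame of mirror_tray between -0.137 and -0.097 m and y of shaker in the frame of caddy between 0.099 and 0.135 m)) and x of shaker in the frame of caddy between -0.018 and 0.018 m and z of shaker in the frame of caddy between 0.002 and 0.01 m and ((y of coaster_jar in the frame of mirror_tray between 0.097 and 0.137 m and y of jar in the frame of caddy between -0.135 and -0.099 m) or (y of coaster_jar in the frame of mirror_tray between 0.019 and 0.059 m and y of jar in the frame of caddy between -0.057 and -0.021 m) or (y of coaster_jar in the frame of mirror_tray between -0.059 and -0.019 m and y of jar in the frame of caddy between 0.021 and 0.057 m) or (y of coaster_jar in the frame of mirror_tray between -0.137 and -0.097 m and y of jar in the frame of caddy between 0.099 and 0.135 m)) and x of jar in the frame of caddy between -0.018 and 0.018 m and z of jar in the frame of caddy between 0.002 and 0.01 m and ((y of coaster_mill in the frame of mirror_tray between 0.097 and 0.137 m and y of mill in the frame of caddy between -0.135 and -0.099 m) or (y of coaster_mill in the frame of mirror_tray between 0.019 and 0.059 m and y of mill in the frame of caddy between -0.057 and -0.021 m) or (y of coaster_mill in the frame of mirror_tray between -0.059 and -0.019 m and y of mill in the frame of caddy between 0.021 and 0.057 m) or (y of coaster_mill in the frame of mirror_tray between -0.137 and -0.097 m and y of mill in the frame of caddy between 0.099 and 0.135 m)) and x of mill in the frame of caddy between -0.018 and 0.018 m and z of mill in the frame of caddy between 0.002 and 0.01 m); the robot touches nothing.
It fails at once if one of the four pieces is knocked over (tilted by more than 0.6 rad) (angle between any of bitters, shaker, jar, mill's own z axis and vertical above 0.6 rad).
It fails at once if a piece is dropped into the caddy (faster than 0.6 m/s within 30 mm of the caddy's underside level, over the caddy) ((x of bitters in the frame of caddy between -0.04 and 0.04 m and y of bitters in the frame of caddy between -0.16 and 0.16 m and z of bitters in the frame of caddy below 0.03 m and linear speed of bitters above 0.6 m/s) or (x of shaker in the frame of caddy between -0.04 and 0.04 m and y of shaker in the frame of caddy between -0.16 and 0.16 m and z of shaker in the frame of caddy below 0.03 m and linear speed of shaker above 0.6 m/s) or (x of jar in the frame of caddy between -0.04 and 0.04 m and y of jar in the frame of caddy between -0.16 and 0.16 m and z of jar in the frame of caddy below 0.03 m and linear speed of jar above 0.6 m/s) or (x of mill in the frame of caddy between -0.04 and 0.04 m and y of mill in the frame of caddy between -0.16 and 0.16 m and z of mill in the frame of caddy below 0.03 m and linear speed of mill above 0.6 m/s)).
It also fails if it takes over 110 s, if anything falls off the work surface, if the arm or the gripper's body presses on something with over 40 N, if the wrist force passes 120 N, or if a joint passes its speed limit or range.

## Robot

A 6-joint arm with a two-finger parallel gripper is mounted at the origin on the work surface. World frame = base frame: x ahead of the robot, y to its left, z up, the work surface at z = 0. Lengths are in m, angles in rad, forces in N, time in s.
With the tool pointing down it reaches from about 0.35 to 0.775 m from the base axis. Payload 5.5 kg.
Tool frame: the origin (TCP) lies midway between the tips of the shut fingers; the grasp point (between the pads) lies 19 mm behind it; z points along the fingers, y is the line along which they close (so a half turn about z gives the same grasp; the last joint's range is limited). The gripper opens to 85 mm and grips with 20 to 120 N. Pads are 22 mm wide; open, the fingers measure 114 mm over their backs; the gripper's body (76 mm by 85 mm) begins 54 mm behind the grasp point. The pads swing forward as they close: fully open they stand 13 mm farther back than shut.
Start: joints at [1.203, 0.313, 0.046, 1.304, 0, 1.431], TCP at [0.13, 0.56, 0.231] pointing down, gripper open.
Joint ranges: [-2.76, 2.76], [-0.86, 1.69], [-1.03, 1.26], [-2.2, 2.34], [-1.47, 1.5], [-3.14, 3.14]. Speed limits (rad/s): [2.57, 2.57, 3.14, 3.14, 3.14, 3.14].

## Interface

Orientations are given as a unit quaternion [w, x, y, z].
In Python, from workcell import env gives the robot as it stands. The module is installed in compiled form; this text tells all that it offers.
- The arm moves only by the tool servo_tool, never from a script. Its argument "increments" is a list of rows, each an object of numbers: "grip": the closure, from 0 (fully open) to 1 (shut); "x", "y", "z": the shift along the tool's x, y, z in mm; "roll": the turn about the tool's z in degrees. In form: [{"grip": .., "x": .., "y": .., "z": .., "roll": ..}, ...]. A call has 1 to 5 rows; each row shifts and turns the commanded pose from where the row before left it, along the tool's axes as they then stand; what a row does not reach is not made up. A row lasts 1/12 s, in which the tool goes at most 41.7 mm and 7.16 degrees, less where a joint would pass 70% of its speed; a pose out of reach is approached as far as the arm can. A call is refused whole if a number of a shift passes 41.7 or a number of a turn 7.16, either way. A call with a gripper value outside its range is refused whole. The fingers move at their own pace and stop on an object; "grip_force" is the grip in N (left out, the last holds). Time passes only in rows, so rows that do not move let the fingers close. It gives the time, the measured TCP pose, the force, the opening and the grip force at its end, in the units of the state.
- env.get_state(): the state, without advancing time (a new reading comes with each control period).
- env.read_camera(name): name is "scene" or "top" or "wrist"; returns the picture (400x640x3 uint8, red, green, blue); there is no depth.
- env.get_calibration(name): a dict with "vertical_fov" (degrees; the focal length in pixels is half the picture's height over the tangent of half this angle, whatever the lens; pixels are square), "cx", "cy" (the principal point, pixels), "rvec" (rotation vector, rad) and "tvec" (3), from world to camera coordinates, as OpenCV has them; the wrist camera has in their place "tool_from_camera" (4x4, takes a point from camera to tool coordinates, whose origin is the TCP and whose axes are the flange's). Camera axes: x right, y down, z forward; pixel columns grow to the right and rows downward; lengths in m; the calibration is good to about 2 mm. A picture is of the moment at which its call begins: read the wrist's pose just before it. get_calibration takes no time and is no camera call.
- env.hand_in(): hands the job in; it is judged then, once.
The state is a dict: "clock": time; "joint_pos": joint angles; "qvel": joint speeds; "tau": joint torques, N m; "tcp_pos": TCP position; "orientation": TCP orientation; "wrist_force": force on the tool from outside, world axes, zero at the start; "ft_torque": the same for the moment, N m; "finger_gap": finger opening in m; "grip_force": force on a finger pad.
Only numpy, scipy, OpenCV 4.12 (cv2) and the standard library are available. Lean on these libraries where they do the work, as an engineer would, in place of code of your own. Each camera call takes 0.05 s, during which the arm holds its last target. There are 200 camera calls.

## Working session

There is one attempt and no reset: what is moved stays moved. The work goes in short steps, Python scripts to look and compute and a tool call to move; the robot and the scene stay as the last step left them, time stands still between calls to the robot, and variables do not carry over. Pictures are saved under pics/ and viewed, at most 14 in all, crops included, and the job is handed in when it is done.

Besides the shell and the picture viewer there is one more tool, called after "Emit:" as a command line: name --argument value ..., lists and objects as JSON in quotes. servo_tool: Moves the arm, as the interface text tells. Its arguments: {"type":"object","properties":{"increments":{"type":"array"},"grip_force":{"type":"number"}},"required":["increments"]}

```bash
mkdir -p pics; cat > h.py <<'E'
import numpy as np,cv2
from workcell import env
def K(n):
    c=env.get_calibration(n); f=200/np.tan(np.radians(c["vertical_fov"])/2)
    return c,np.array([[f,0,c["cx"]],[0,f,c["cy"]],[0,0,1.]])
def plane(n,uv,z):
    c,k=K(n); R=cv2.Rodrigues(np.array(c["rvec"],float))[0]; t=np.array(c["tvec"],float).ravel()
    o=-R.T@t; d=R.T@np.linalg.inv(k)@np.array([*uv,1.]); return o+d*(z-o[2])/d[2]
def proj(n,p):
    c,k=K(n); return cv2.projectPoints(np.array(p,float).reshape(-1,3),np.array(c["rvec"],float),np.array(c["tvec"],float),k,None)[0].reshape(-1,2)
def grab(n,f):
    im=env.read_camera(n)[:,:,::-1].copy(); cv2.imwrite("pics/"+f,im); return im
E
python3 - <<'E'
from h import *
for n in("top","scene"):
    grab(n,n+"0.png"); print(env.get_calibration(n))
print(env.get_calibration("wrist")); print(env.get_state())
E
```

```text
{'vertical_fov': 46.26189168373069, 'cx': 312.77160649615894, 'cy': 203.11164473230875, 'rvec': array([ 2.1444077 , -2.13343695,  0.18227998]), 'tvec': array([-0.00960461,  0.57157801,  0.96613893])}
{'vertical_fov': 42.259499316988794, 'cx': 316.3206284111099, 'cy': 194.06764548526144, 'rvec': array([ 2.04636531,  0.70010684, -0.35228574]), 'tvec': array([-0.46025779, -0.16049823,  1.63228722])}
{'vertical_fov': 71.0850855929253, 'cx': 321.6304967921276, 'cy': 197.40905863230117, 'tool_from_camera': array([[ 3.41683682e-04, -9.59075861e-01, -2.83149035e-01,
         7.16972803e-02],
       [ 9.99999913e-01,  2.59686817e-04,  3.27122056e-04,
        -4.11559306e-04],
       [-2.40204796e-04, -2.83149122e-01,  9.59075866e-01,
        -1.43134054e-01],
       [ 0.00000000e+00,  0.00000000e+00,  0.00000000e+00,
         1.00000000e+00]])}
{'clock': 0.1, 'joint_pos': array([ 1.20340235e+00,  3.13898388e-01,  4.50887495e-02,  1.30361450e+00,
       -1.17641960e-05,  1.43121187e+00]), 'qvel': array([-0.00067597, -0.00242358,  0.00199991,  0.00146888, -0.00019893,
       -0.00117875]), 'tau': array([ 2.32833991e-03, -4.81728387e+01,  2.99242562e+01,  1.28176771e-02,
       -1.07698261e-04, -1.39938894e-05]), 'tcp_pos': array([0.12969637, 0.55970602, 0.23051179]), 'orientation': array([-1.98419512e-04,  1.13658572e-01,  9.93519535e-01, -7.89370175e-04]), 'wrist_force': array([-0.09103665, -0.2042858 , -0.21584546]), 'ft_torque': array([-0.03475296,  0.00690803,  0.02242635]), 'grip_force': 0.0, 'finger_gap': 0.08539641463919873}
```

View pics/top0.png

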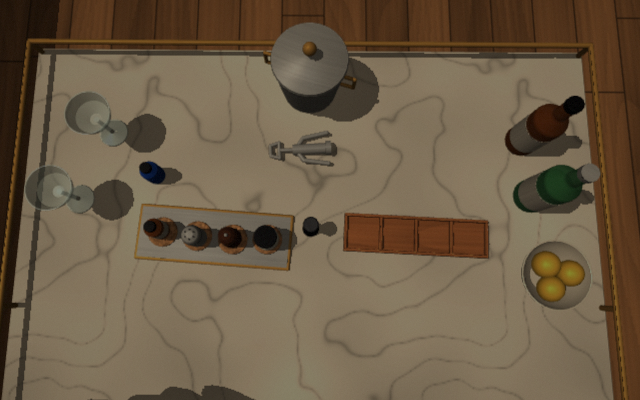

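View pics/scene0.png

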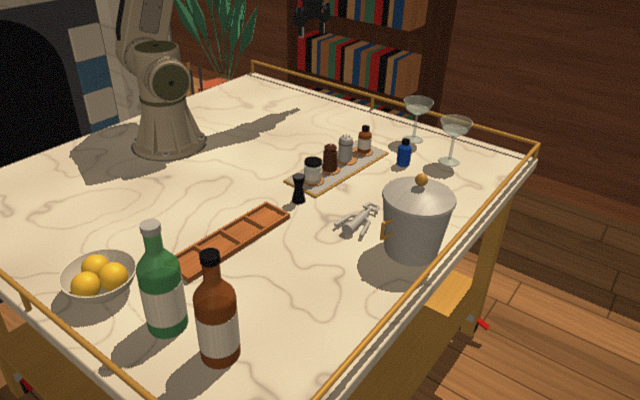

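```bash
python3 - <<'E'
from h import *
im=cv2.imread("pics/top0.png"); hsv=cv2.cvtColor(im,cv2.COLOR_BGR2HSV)
a=cv2.resize(im[195:275,130:330],None,fx=4,fy=4,interpolation=cv2.INTER_CUBIC)
cv2.imwrite("pics/crop0.png",cv2.convertScaleAbs(a,alpha=1.5))
m=cv2.inRange(hsv,(0,110,60),(18,255,255)); m[:, :335]=0; m[:,495:]=0; m[:200]=0; m[270:]=0
m=cv2.morphologyEx(m,cv2.MORPH_CLOSE,np.ones((7,7)))
c=max(cv2.findContours(m,0,2)[0],key=cv2.contourArea); b=cv2.boxPoints(cv2.minAreaRect(c)); print(b)
P=np.array([plane("top",p,.014) for p in b]); print(P.round(4), [np.linalg.norm(P[i]-P[i-1]).round(3) for i in range(4)],P.mean(0))
c,k=K("top");R=cv2.Rodrigues(np.array(c["rvec"]))[0];print("cam",-R.T@c["tvec"])
# tray corners by eye
T=np.array([plane("top",p,.008) for p in [(140,205),(294,215),(290,270),(135,258)]]);print(T.round(4),T.mean(0),[np.linalg.norm(T[i]-T[i-1]).round(3) for i in range(4)])
E
```

```text
[[342.27902 250.26822]
 [344.30704 212.24304]
 [489.9727  220.01187]
 [487.94467 258.03705]]
[[ 0.4723 -0.0722  0.014 ]
 [ 0.5568 -0.0773  0.014 ]
 [ 0.5411 -0.4018  0.014 ]
 [ 0.4569 -0.3925  0.014 ]] [np.float64(0.321), np.float64(0.085), np.float64(0.325), np.float64(0.085)] [ 0.50679292 -0.23593472  0.014     ]
cam [ 4.06498004e-01 -6.92189883e-04  1.04641149e+00]
[[0.5716 0.3802 0.008 ]
 [0.5508 0.035  0.008 ]
 [0.4289 0.0424 0.008 ]
 [0.4535 0.3836 0.008 ]] [0.50119432 0.210303   0.008     ] [np.float64(0.118), np.float64(0.346), np.float64(0.122), np.float64(0.342)]
```

View pics/crop0.png

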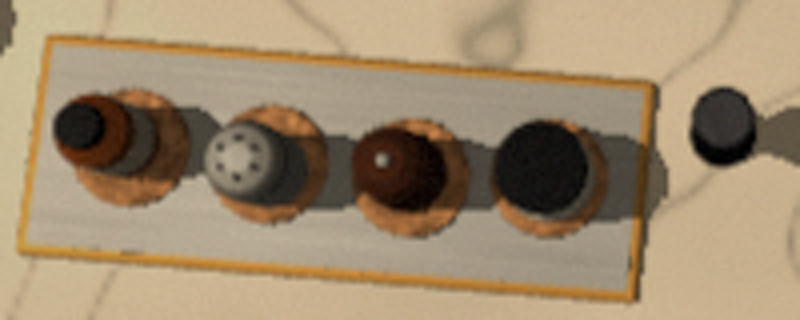

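Emit:
servo_tool --increments '[{"grip":0,"roll":7.16},{"grip":0,"roll":7.16},{"grip":0,"roll":7.16},{"grip":0,"roll":7.16},{"grip":0,"roll":7.16}]' --grip_force 45

```text
invalid input at $.increments[0]: expected keys grip, x, y, z, roll
```

Emit:
servo_tool --increments '[{"grip":0,"roll":7.16},{"grip":0,"roll":7.16},{"grip":0,"roll":7.16},{"grip":0,"roll":7.16},{"grip":0,"roll":7.16}]'

```text
invalid input at $.increments[0]: expected keys grip, x, y, z, roll
```

Emit:
servo_tool --increments '[{"grip":0,"roll":7},{"grip":0,"roll":1.6},{"grip":0},{"grip":0}]'

```text
invalid input at $.increments[0]: expected keys grip, x, y, z, roll
```

Emit:
servo_tool --increments '[{"grip":0,"x":0,"y":0,"z":0,"roll":7},{"grip":0,"x":0,"y":0,"z":0,"roll":7},{"grip":0,"x":0,"y":0,"z":0,"roll":7},{"grip":0,"x":0,"y":0,"z":0,"roll":7},{"grip":0,"x":0,"y":0,"z":0,"roll":7}]' --grip_force 45

```text
clock: 0.52
tcp_pos: [0.1298, 0.5599, 0.2308]
orientation: [0.0, 0.41, 0.912, -0.001]
wrist_force: [-0.3, 0.2, -0.7]
finger_gap: 0.0856
grip_force: 0.0
```

Emit:
servo_tool --increments '[{"grip":0,"x":0,"y":0,"z":0,"roll":7},{"grip":0,"x":0,"y":0,"z":0,"roll":7},{"grip":0,"x":0,"y":0,"z":0,"roll":7},{"grip":0,"x":0,"y":0,"z":0,"roll":7},{"grip":0,"x":0,"y":0,"z":0,"roll":7}]'

```text
clock: 0.93
tcp_pos: [0.1298, 0.5599, 0.2308]
orientation: [0.0, 0.665, 0.747, -0.001]
wrist_force: [-0.8, -0.1, -0.8]
finger_gap: 0.0854
grip_force: 0.0
```

Emit:
servo_tool --increments '[{"grip":0,"x":0,"y":0,"z":0,"roll":7},{"grip":0,"x":0,"y":0,"z":0,"roll":3.2},{"grip":0,"x":0,"y":0,"z":0,"roll":0},{"grip":0,"x":0,"y":0,"z":0,"roll":0}]'

```text
clock: 1.27
tcp_pos: [0.1298, 0.5599, 0.2309]
orientation: [0.0, 0.726, 0.687, -0.0]
wrist_force: [0.3, -0.6, -0.5]
finger_gap: 0.0849
grip_force: 0.0
```

Emit:
servo_tool --increments '[{"grip":0,"x":-27,"y":29.2,"z":0,"roll":0},{"grip":0,"x":-27,"y":29.2,"z":0,"roll":0},{"grip":0,"x":-27,"y":29.2,"z":0,"roll":0},{"grip":0,"x":-27,"y":29.2,"z":0,"roll":0},{"grip":0,"x":-27,"y":29.2,"z":0,"roll":0}]'

```text
clock: 1.68
tcp_pos: [0.2687, 0.4157, 0.2312]
orientation: [0.0, 0.726, 0.688, 0.0]
wrist_force: [1.2, 0.2, -0.2]
finger_gap: 0.0853
grip_force: 0.0
```

Emit:
servo_tool --increments '[{"grip":0,"x":-27,"y":29.2,"z":0,"roll":0},{"grip":0,"x":-27,"y":29.2,"z":0,"roll":0},{"grip":0,"x":-27,"y":29.2,"z":0,"roll":0},{"grip":0,"x":-27,"y":29.2,"z":0,"roll":0},{"grip":0,"x":-27,"y":29.2,"z":0,"roll":0}]'

```text
clock: 2.1
tcp_pos: [0.407, 0.2724, 0.2314]
orientation: [-0.0, 0.726, 0.687, 0.0]
wrist_force: [0.2, 0.7, 0.3]
finger_gap: 0.0855
grip_force: 0.0
```

Emit:
servo_tool --increments '[{"grip":0,"x":-27,"y":29.2,"z":0,"roll":0},{"grip":0,"x":-27,"y":29.2,"z":0,"roll":0},{"grip":0,"x":-27,"y":29.2,"z":0,"roll":0},{"grip":0,"x":0,"y":0,"z":0,"roll":0},{"grip":0,"x":0,"y":0,"z":0,"roll":0}]'

```text
clock: 2.52
tcp_pos: [0.4901, 0.1865, 0.2308]
orientation: [-0.0, 0.728, 0.686, -0.0]
wrist_force: [-0.5, 0.4, -0.8]
finger_gap: 0.0856
grip_force: 0.0
```

```bash
cat >> h.py <<'E'
def wplane(uv,z,st):
    c,k=K("wrist"); T=np.array(c["tool_from_camera"]); w,x,y,zz=st["orientation"]
    from scipy.spatial.transform import Rotation as Ro
    R=Ro.from_quat([x,y,zz,w]).as_matrix(); o=R@T[:3,3]+st["tcp_pos"]; d=R@T[:3,:3]@np.linalg.inv(k)@np.array([*uv,1.])
    return o+d*(z-o[2])/d[2]
E
python3 - <<'E'
from h import *
import pickle
st=env.get_state(); grab("wrist","w0.png"); pickle.dump(st,open("w0.pkl","wb")); print(st["tcp_pos"],st["orientation"],st["joint_pos"])
for n,uv,z in [("bit",(149.75,226.25),.094),("shk",(189.25,234.5),.086),("mill",(228,237),.083),("jar",(265.25,236.75),.073)]: print(n,plane("top",uv,z).round(4))
E
```

```text
[0.49005456 0.18647783 0.2307664 ] [-2.95394269e-04  7.27855786e-01  6.85730120e-01 -2.63536723e-04] [ 2.10298732e-01  2.15616397e-01 -8.51904763e-02  1.27074652e+00
  2.31722056e-04  1.84067848e+00]
bit [0.5141 0.326  0.094 ]
shk [0.4984 0.2468 0.086 ]
mill [0.494  0.1677 0.083 ]
jar [0.4958 0.0921 0.073 ]
```

View pics/w0.png

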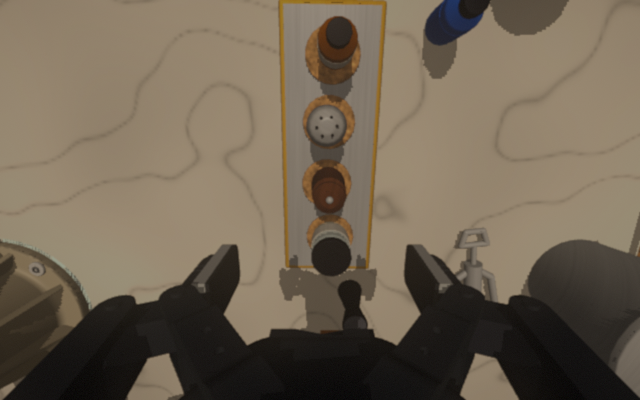

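```bash
python3 - <<'E'
from h import *
import pickle
st=pickle.load(open("w0.pkl","rb"))
for n,uv,z in [("bit",(340,32),.094),("shk",(326,124),.086),("mill",(329,194),.083),("jar",(330,255),.073),("tray",(279,2),.008),("tray",(386,2),.008),("tray",(285,268),.008),("tray",(369,268),.008),("jigger",(350,290),.07)]: print(n,wplane(uv,z,st).round(4))
im=cv2.imread("pics/w0.png"); a=im[0:290,260:400]; 
cv2.imwrite("pics/w0c.png",cv2.resize(a[165:290],None,fx=4,fy=4))
E
```

```text
bit [0.5149 0.3273 0.094 ]
shk [0.4983 0.2489 0.086 ]
mill [0.4975 0.1756 0.083 ]
jar [0.4949 0.0972 0.073 ]
tray [0.4536 0.3829 0.008 ]
tray [0.5743 0.3757 0.008 ]
tray [0.4278 0.0453 0.008 ]
tray [0.5512 0.038  0.008 ]
jigger [0.5175 0.0455 0.07  ]
```

View pics/w0c.png

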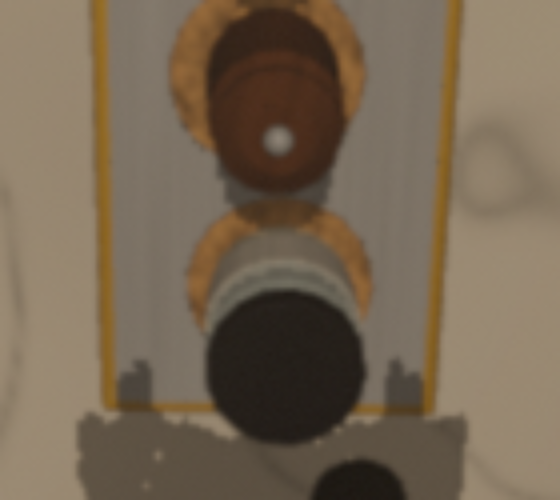

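Emit:
servo_tool --increments '[{"grip":0,"x":35.3,"y":4,"z":0,"roll":0},{"grip":0,"x":35.3,"y":4,"z":0,"roll":0},{"grip":0,"x":35.3,"y":4,"z":0,"roll":0},{"grip":0,"x":35.3,"y":4,"z":0,"roll":0},{"grip":0,"x":0,"y":0,"z":0,"roll":0}]'

```text
clock: 2.98
tcp_pos: [0.5116, 0.3349, 0.2305]
orientation: [-0.001, 0.724, 0.69, 0.001]
wrist_force: [-1.6, -0.7, -0.0]
finger_gap: 0.0854
grip_force: 0.0
```

Emit:
servo_tool --increments '[{"grip":0,"x":0,"y":0,"z":20,"roll":0},{"grip":0,"x":0,"y":0,"z":25,"roll":0},{"grip":0,"x":0,"y":0,"z":25,"roll":0},{"grip":0,"x":0,"y":0,"z":20,"roll":0},{"grip":0,"x":0,"y":0,"z":0,"roll":0}]'

```text
clock: 3.4
tcp_pos: [0.5085, 0.328, 0.1368]
orientation: [-0.001, 0.726, 0.688, -0.004]
wrist_force: [-0.7, -0.9, -1.8]
finger_gap: 0.0855
grip_force: 0.0
```

```bash
python3 - <<'E'
from h import *
st=env.get_state(); grab("wrist","w1.png"); print(st["tcp_pos"],st["orientation"])
print(wplane((320,200),.094,st))
E
```

```text
[0.50846552 0.32804577 0.13681765] [-0.00143005  0.72576857  0.68792597 -0.00397489]
[0.50801472 0.34273685 0.094     ]
```

View pics/w1.png

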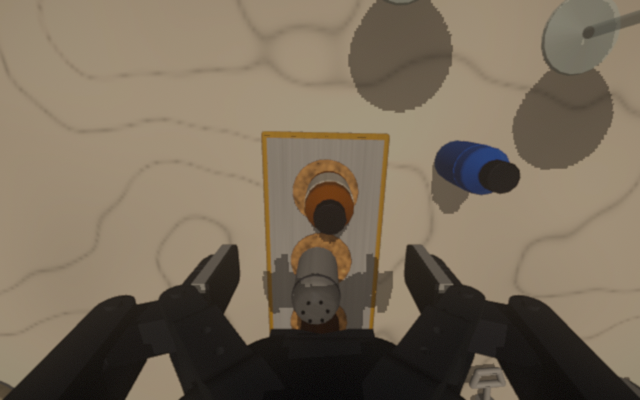

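Emit:
servo_tool --increments '[{"grip":0,"x":0,"y":3,"z":24,"roll":0},{"grip":0,"x":0,"y":3,"z":24,"roll":0},{"grip":0,"x":0,"y":0,"z":24,"roll":0},{"grip":0,"x":0,"y":0,"z":24,"roll":0},{"grip":0,"x":0,"y":0,"z":10,"roll":0}]'

```text
clock: 3.87
tcp_pos: [0.5177, 0.3281, 0.0342]
orientation: [-0.0, 0.726, 0.687, -0.001]
wrist_force: [-0.3, -0.6, -0.3]
finger_gap: 0.0854
grip_force: 0.0
```

Emit:
servo_tool --increments '[{"grip":0,"x":0,"y":0,"z":0,"roll":0},{"grip":0,"x":0,"y":0,"z":0,"roll":0}]'

```text
clock: 4.03
tcp_pos: [0.5191, 0.3285, 0.0366]
orientation: [0.0, 0.727, 0.687, 0.0]
wrist_force: [0.8, -0.5, -0.3]
finger_gap: 0.085
grip_force: 0.0
```

Emit:
servo_tool --increments '[{"grip":0,"x":0,"y":-3,"z":5,"roll":0},{"grip":0,"x":0,"y":0,"z":0,"roll":0},{"grip":0.3,"x":0,"y":0,"z":0,"roll":0},{"grip":0.4,"x":0,"y":0,"z":0,"roll":0},{"grip":0.45,"x":0,"y":0,"z":0,"roll":0}]'

```text
clock: 4.45
tcp_pos: [0.5164, 0.3283, 0.031]
orientation: [0.0, 0.727, 0.687, 0.001]
wrist_force: [-0.2, 0.1, -0.6]
finger_gap: 0.0516
grip_force: 0.0
```

Emit:
servo_tool --increments '[{"grip":0.5,"x":0,"y":0,"z":0,"roll":0},{"grip":0.55,"x":0,"y":0,"z":0,"roll":0},{"grip":0.6,"x":0,"y":0,"z":0,"roll":0},{"grip":0.7,"x":0,"y":0,"z":0,"roll":0},{"grip":0.8,"x":0,"y":0,"z":0,"roll":0}]'

```text
clock: 4.87
tcp_pos: [0.516, 0.3282, 0.0308]
orientation: [-0.0, 0.727, 0.687, 0.0]
wrist_force: [-1.6, 0.2, 5.4]
finger_gap: 0.0388
grip_force: 44.9
```

Emit:
servo_tool --increments '[{"grip":0.8,"x":0,"y":0,"z":-15,"roll":0},{"grip":0.8,"x":0,"y":0,"z":-30,"roll":0},{"grip":0.8,"x":0,"y":0,"z":-35,"roll":0},{"grip":0.8,"x":0,"y":0,"z":-35,"roll":0},{"grip":0.8,"x":0,"y":0,"z":-20,"roll":0}]'

```text
clock: 5.28
tcp_pos: [0.5172, 0.3285, 0.1688]
orientation: [0.001, 0.727, 0.687, 0.002]
wrist_force: [0.9, 0.5, -0.8]
finger_gap: 0.0389
grip_force: 45.5
```

Emit:
servo_tool --increments '[{"grip":0.8,"x":-15,"y":1,"z":0,"roll":0},{"grip":0.8,"x":-30,"y":1.4,"z":0,"roll":0},{"grip":0.8,"x":-38,"y":1.4,"z":0,"roll":0},{"grip":0.8,"x":-38,"y":1.4,"z":0,"roll":0},{"grip":0.8,"x":-38,"y":1.4,"z":0,"roll":0}]'

```text
clock: 5.7
tcp_pos: [0.5123, 0.1671, 0.1636]
orientation: [-0.0, 0.727, 0.687, -0.001]
wrist_force: [1.0, -1.0, -1.2]
finger_gap: 0.0387
grip_force: 45.5
```

Emit:
servo_tool --increments '[{"grip":0.8,"x":-38,"y":1.4,"z":0,"roll":0},{"grip":0.8,"x":-38,"y":1.4,"z":0,"roll":0},{"grip":0.8,"x":-38,"y":1.4,"z":0,"roll":0},{"grip":0.8,"x":-38,"y":1.4,"z":0,"roll":0},{"grip":0.8,"x":-38,"y":1.4,"z":0,"roll":0}]'

```text
clock: 6.12
tcp_pos: [0.5083, -0.0232, 0.1638]
orientation: [-0.001, 0.727, 0.687, -0.001]
wrist_force: [0.4, 0.3, -0.5]
finger_gap: 0.0389
grip_force: 45.5
```

Emit:
servo_tool --increments '[{"grip":0.8,"x":-38,"y":1.4,"z":0,"roll":0},{"grip":0.8,"x":-38,"y":1.4,"z":0,"roll":0},{"grip":0.8,"x":-30,"y":1.4,"z":0,"roll":0},{"grip":0.8,"x":-15,"y":1,"z":0,"roll":0},{"grip":0.8,"x":0,"y":0,"z":0,"roll":0}]'

```text
clock: 6.53
tcp_pos: [0.5071, -0.146, 0.1636]
orientation: [-0.0, 0.729, 0.685, -0.001]
wrist_force: [0.6, 0.5, -1.6]
finger_gap: 0.0388
grip_force: 45.5
```

```bash
python3 - <<'E'
from h import *
import pickle
st=env.get_state(); im=grab("wrist","w2.png"); pickle.dump(st,open("w2.pkl","wb")); print(st["tcp_pos"],st["orientation"],st["finger_gap"])
E
```

```text
[ 0.50713777 -0.14595505  0.16363606] [-3.28206680e-04  7.28648402e-01  6.84887460e-01 -7.52235285e-04] 0.03878118607625814
```

View pics/w2.png

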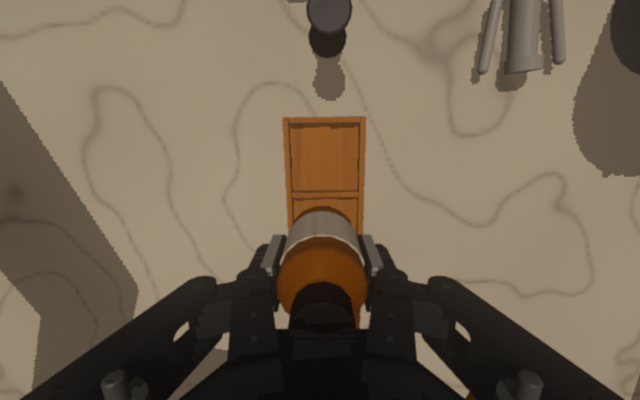

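```bash
python3 - <<'E'
from h import *
import pickle
st=pickle.load(open("w2.pkl","rb"))
for uv in [(283,118),(365.5,118),(324,118),(325,195),(289,225),(363,225)]: print(uv,wplane(uv,.016,st).round(4))
E
```

```text
(283, 118) [ 0.4729 -0.0753  0.016 ]
(365.5, 118) [ 0.5552 -0.0804  0.016 ]
(324, 118) [ 0.5138 -0.0778  0.016 ]
(325, 195) [ 0.5101 -0.1577  0.016 ]
(289, 225) [ 0.468 -0.19   0.016]
(363, 225) [ 0.5504 -0.1951  0.016 ]
```

Emit:
servo_tool --increments '[{"grip":0.8,"x":-25,"y":1.2,"z":0,"roll":0},{"grip":0.8,"x":-38,"y":1.2,"z":0,"roll":0},{"grip":0.8,"x":-38,"y":1.2,"z":0,"roll":0},{"grip":0.8,"x":-38,"y":1.2,"z":0,"roll":0},{"grip":0.8,"x":-38,"y":1.2,"z":0,"roll":0}]'

```text
clock: 7.0
tcp_pos: [0.5036, -0.3191, 0.1643]
orientation: [-0.001, 0.726, 0.687, 0.0]
wrist_force: [0.9, 0.2, -1.1]
finger_gap: 0.0392
grip_force: 45.5
```

Emit:
servo_tool --increments '[{"grip":0.8,"x":-30,"y":1.2,"z":0,"roll":0},{"grip":0.8,"x":0,"y":0,"z":0,"roll":0},{"grip":0.8,"x":0,"y":0,"z":0,"roll":0},{"grip":0.8,"x":0,"y":0,"z":0,"roll":0}]'

```text
clock: 7.33
tcp_pos: [0.503, -0.3476, 0.1641]
orientation: [-0.001, 0.727, 0.687, 0.0]
wrist_force: [-0.1, -0.1, -1.1]
finger_gap: 0.0387
grip_force: 45.6
```

Emit:
servo_tool --increments '[{"grip":0.8,"x":-5.5,"y":-1.2,"z":15,"roll":0},{"grip":0.8,"x":0,"y":0,"z":30,"roll":0},{"grip":0.8,"x":0,"y":0,"z":35,"roll":0},{"grip":0.8,"x":0,"y":0,"z":25,"roll":0},{"grip":0.8,"x":0,"y":0,"z":10,"roll":0}]'

```text
clock: 7.75
tcp_pos: [0.5, -0.3502, 0.0461]
orientation: [-0.004, 0.726, 0.688, -0.0]
wrist_force: [-1.1, 0.8, -2.5]
finger_gap: 0.0392
grip_force: 45.5
```

Emit:
servo_tool --increments '[{"grip":0.8,"x":0,"y":0,"z":10,"roll":0},{"grip":0.8,"x":0,"y":0,"z":5,"roll":0},{"grip":0.8,"x":0,"y":0,"z":0,"roll":0},{"grip":0.8,"x":0,"y":0,"z":0,"roll":0}]'

```text
clock: 8.08
tcp_pos: [0.5029, -0.355, 0.0365]
orientation: [0.001, 0.727, 0.687, 0.0]
wrist_force: [0.6, 0.3, -1.1]
finger_gap: 0.039
grip_force: 45.5
```

Emit:
servo_tool --increments '[{"grip":0.8,"x":1,"y":-1,"z":5,"roll":0},{"grip":0.8,"x":0,"y":0,"z":4,"roll":0},{"grip":0.8,"x":0,"y":0,"z":1.5,"roll":0},{"grip":0.8,"x":0,"y":0,"z":0,"roll":0},{"grip":0.8,"x":0,"y":0,"z":0,"roll":0}]'

```text
clock: 8.5
tcp_pos: [0.501, -0.3538, 0.0249]
orientation: [0.0, 0.727, 0.687, 0.0]
wrist_force: [0.7, -0.9, -1.9]
finger_gap: 0.0389
grip_force: 45.7
```

Emit:
servo_tool --increments '[{"grip":0.8,"x":0,"y":0,"z":1,"roll":0},{"grip":0.8,"x":0,"y":0,"z":0,"roll":0},{"grip":0.8,"x":0,"y":0,"z":0,"roll":0}]'

```text
clock: 8.75
tcp_pos: [0.5011, -0.3538, 0.0248]
orientation: [0.0, 0.727, 0.687, 0.0]
wrist_force: [-1.2, 1.1, 5.7]
finger_gap: 0.0393
grip_force: 46.3
```

Emit:
servo_tool --increments '[{"grip":0.5,"x":0,"y":0,"z":0,"roll":0},{"grip":0.4,"x":0,"y":0,"z":0,"roll":0},{"grip":0.2,"x":0,"y":0,"z":0,"roll":0},{"grip":0.1,"x":0,"y":0,"z":0,"roll":0},{"grip":0,"x":0,"y":0,"z":0,"roll":0}]'

```text
clock: 9.17
tcp_pos: [0.501, -0.3536, 0.0236]
orientation: [-0.0, 0.727, 0.687, 0.0]
wrist_force: [0.0, -0.6, 0.5]
finger_gap: 0.0841
grip_force: 0.0
```

Emit:
servo_tool --increments '[{"grip":0,"x":0,"y":0,"z":-15,"roll":0},{"grip":0,"x":0,"y":0,"z":-30,"roll":0},{"grip":0,"x":0,"y":0,"z":-35,"roll":0},{"grip":0,"x":0,"y":0,"z":-40,"roll":0},{"grip":0,"x":0,"y":0,"z":-40,"roll":0}]'

```text
clock: 9.58
tcp_pos: [0.5005, -0.3531, 0.1848]
orientation: [-0.001, 0.727, 0.687, 0.0]
wrist_force: [0.8, 0.0, -0.0]
finger_gap: 0.0853
grip_force: 0.0
```

```bash
python3 - <<'E'
from h import *
import pickle
st=env.get_state(); im=grab("wrist","w3.png"); pickle.dump(st,open("w3.pkl","wb")); print(st["tcp_pos"],st["orientation"],st["finger_gap"])
E
```

```text
[ 0.50050662 -0.35314913  0.18480594] [-7.63875447e-04  7.26885194e-01  6.86758569e-01  6.79955679e-06] 0.08526618050204579
```

View pics/w3.png

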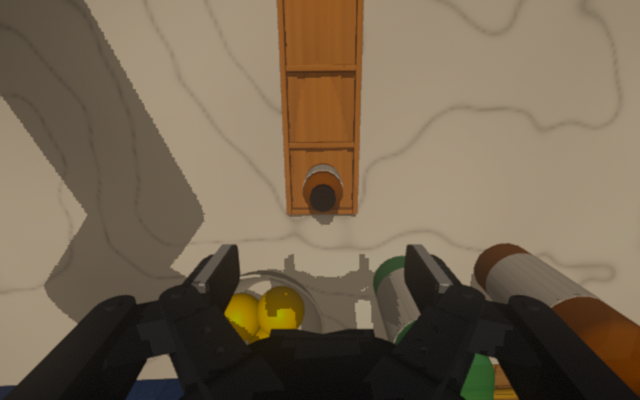

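Emit:
servo_tool --increments '[{"grip":0,"x":36,"y":-2.3,"z":0,"roll":0},{"grip":0,"x":38,"y":-2.3,"z":0,"roll":0},{"grip":0,"x":38,"y":-2.3,"z":0,"roll":0},{"grip":0,"x":38,"y":-2.3,"z":0,"roll":0},{"grip":0,"x":38,"y":-2.3,"z":0,"roll":0}]'

```text
clock: 10.05
tcp_pos: [0.4999, -0.1638, 0.1836]
orientation: [0.0, 0.727, 0.686, 0.0]
wrist_force: [1.5, -0.3, 0.7]
finger_gap: 0.0856
grip_force: 0.0
```

Emit:
servo_tool --increments '[{"grip":0,"x":38,"y":-2.3,"z":0,"roll":0},{"grip":0,"x":38,"y":-2.3,"z":0,"roll":0},{"grip":0,"x":38,"y":-2.3,"z":0,"roll":0},{"grip":0,"x":38,"y":-2.3,"z":0,"roll":0},{"grip":0,"x":38,"y":-2.3,"z":0,"roll":0}]'

```text
clock: 10.47
tcp_pos: [0.4992, 0.0268, 0.1838]
orientation: [0.0, 0.727, 0.687, 0.0]
wrist_force: [1.2, -0.3, 1.0]
finger_gap: 0.0853
grip_force: 0.0
```

Emit:
servo_tool --increments '[{"grip":0,"x":38,"y":-2.3,"z":0,"roll":0},{"grip":0,"x":38,"y":-2.3,"z":0,"roll":0},{"grip":0,"x":38,"y":-2.3,"z":0,"roll":0},{"grip":0,"x":38,"y":-2.3,"z":0,"roll":0},{"grip":0,"x":38,"y":-2.3,"z":0,"roll":0}]'

```text
clock: 10.88
tcp_pos: [0.4985, 0.2174, 0.1837]
orientation: [0.0, 0.727, 0.687, 0.0]
wrist_force: [1.1, -0.0, -0.7]
finger_gap: 0.0854
grip_force: 0.0
```

Emit:
servo_tool --increments '[{"grip":0,"x":30,"y":-2.3,"z":0,"roll":0},{"grip":0,"x":0,"y":0,"z":0,"roll":0},{"grip":0,"x":0,"y":0,"z":0,"roll":0},{"grip":0,"x":0,"y":0,"z":0,"roll":0}]'

```text
clock: 11.22
tcp_pos: [0.4979, 0.2452, 0.1834]
orientation: [0.0, 0.727, 0.687, -0.0]
wrist_force: [0.1, -0.5, -0.2]
finger_gap: 0.0853
grip_force: 0.0
```

```bash
python3 - <<'E'
from h import *
import pickle
st=env.get_state(); im=grab("wrist","w4.png"); pickle.dump(st,open("w4.pkl","wb")); print(st["tcp_pos"],st["orientation"],st["finger_gap"])
s3=pickle.load(open("w3.pkl","rb")); print("bit",wplane((322,198),.088,s3),"end",wplane((288,214),.016,s3),wplane((357,214),.016,s3))
E
```

```text
[0.49793237 0.24524657 0.18344412] [ 1.49774268e-06  7.26704209e-01  6.86950400e-01 -3.76195261e-04] 0.08531009269422964
bit [ 0.5010047  -0.35285357  0.088     ] end [ 0.45862924 -0.39154328  0.016     ] [ 0.54006247 -0.39612575  0.016     ]
```

View pics/w4.png

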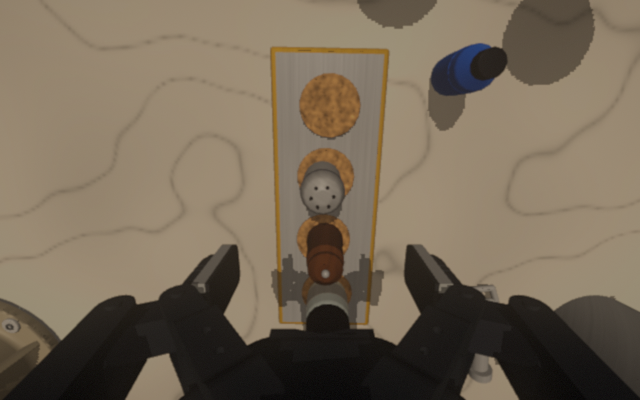

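Emit:
servo_tool --increments '[{"grip":0,"x":2,"y":0,"z":25,"roll":0},{"grip":0,"x":0,"y":0,"z":35,"roll":0},{"grip":0,"x":0,"y":0,"z":35,"roll":0},{"grip":0,"x":0,"y":0,"z":25,"roll":0},{"grip":0,"x":0,"y":0,"z":10,"roll":0}]'

```text
clock: 11.68
tcp_pos: [0.4959, 0.2449, 0.0501]
orientation: [-0.001, 0.728, 0.686, -0.003]
wrist_force: [-1.0, -0.2, -0.5]
finger_gap: 0.0851
grip_force: 0.0
```

Emit:
servo_tool --increments '[{"grip":0,"x":0,"y":0,"z":12,"roll":0},{"grip":0,"x":0,"y":0,"z":9,"roll":0},{"grip":0,"x":0,"y":0,"z":0,"roll":0},{"grip":0,"x":0,"y":0,"z":0,"roll":0}]'

```text
clock: 12.02
tcp_pos: [0.4988, 0.247, 0.0333]
orientation: [0.0, 0.727, 0.686, 0.0]
wrist_force: [-0.2, 0.1, 0.1]
finger_gap: 0.0855
grip_force: 0.0
```

```bash
python3 - <<'E'
from h import *
import pickle
s=pickle.load(open("w4.pkl","rb")); print("shk",wplane((322,188),.086,s),"mill",wplane((325,263),.083,s),"coaster", wplane((330,105),.012,s)); print(env.get_state()["tcp_pos"])
E
```

```text
shk [0.49898249 0.25443496 0.086     ] mill [0.49767584 0.17816432 0.083     ] coaster [0.51161665 0.32615111 0.012     ]
[0.49875942 0.24698024 0.03332397]
```

Emit:
servo_tool --increments '[{"grip":0,"x":2,"y":0,"z":1,"roll":0},{"grip":0.2,"x":0,"y":0,"z":0,"roll":0},{"grip":0.35,"x":0,"y":0,"z":0,"roll":0},{"grip":0.4,"x":0,"y":0,"z":0,"roll":0},{"grip":0.45,"x":0,"y":0,"z":0,"roll":0}]'

```text
clock: 12.43
tcp_pos: [0.4987, 0.2497, 0.0323]
orientation: [0.0, 0.727, 0.687, 0.0]
wrist_force: [0.3, -0.5, -0.5]
finger_gap: 0.0469
grip_force: 0.0
```

Emit:
servo_tool --increments '[{"grip":0.5,"x":0,"y":0,"z":0,"roll":0},{"grip":0.55,"x":0,"y":0,"z":0,"roll":0},{"grip":0.6,"x":0,"y":0,"z":0,"roll":0},{"grip":0.7,"x":0,"y":0,"z":0,"roll":0},{"grip":0.8,"x":0,"y":0,"z":0,"roll":0}]'

```text
clock: 12.85
tcp_pos: [0.4986, 0.2496, 0.0323]
orientation: [0.0, 0.727, 0.687, 0.0]
wrist_force: [-1.4, -0.3, 5.5]
finger_gap: 0.0412
grip_force: 45.9
```

```bash
python3 - <<'E'
from h import *
im=grab("top","t5.png"); cv2.imwrite("pics/t5c.png",cv2.resize(im[150:300,100:350],None,fx=3,fy=3)); print(env.get_state()["tcp_pos"])
E
```

```text
[0.49862684 0.24965023 0.03225558]
```

View pics/t5c.png

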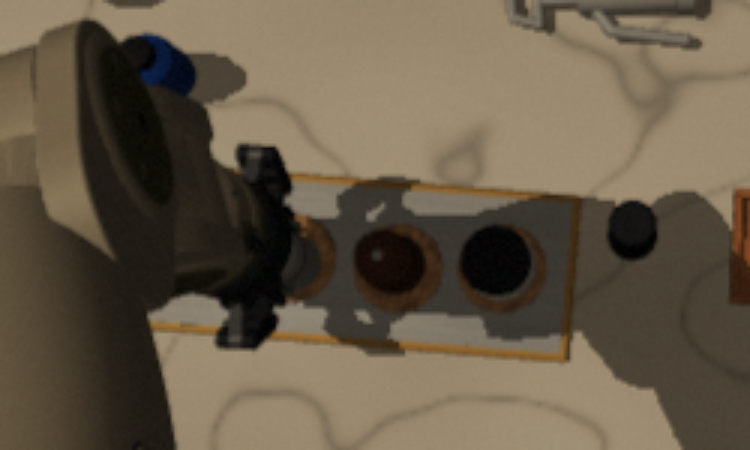

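Emit:
servo_tool --increments '[{"grip":0.8,"x":0,"y":0,"z":-15,"roll":0},{"grip":0.8,"x":0,"y":0,"z":-30,"roll":0},{"grip":0.8,"x":0,"y":0,"z":-35,"roll":0},{"grip":0.8,"x":0,"y":0,"z":-35,"roll":0},{"grip":0.8,"x":0,"y":0,"z":-20,"roll":0}]'

```text
clock: 13.32
tcp_pos: [0.4994, 0.2498, 0.1699]
orientation: [0.001, 0.727, 0.687, 0.001]
wrist_force: [0.9, -0.1, -2.2]
finger_gap: 0.0412
grip_force: 46.0
```

Emit:
servo_tool --increments '[{"grip":0.8,"x":-15,"y":2.4,"z":0,"roll":0},{"grip":0.8,"x":-30,"y":2.4,"z":0,"roll":0},{"grip":0.8,"x":-38,"y":2.4,"z":0,"roll":0},{"grip":0.8,"x":-38,"y":2.4,"z":0,"roll":0},{"grip":0.8,"x":-38,"y":2.4,"z":0,"roll":0}]'

```text
clock: 13.73
tcp_pos: [0.5007, 0.0888, 0.1661]
orientation: [-0.0, 0.726, 0.687, -0.0]
wrist_force: [0.1, -0.2, -2.1]
finger_gap: 0.0411
grip_force: 46.0
```

Emit:
servo_tool --increments '[{"grip":0.8,"x":-38,"y":2.4,"z":0,"roll":0},{"grip":0.8,"x":-38,"y":2.4,"z":0,"roll":0},{"grip":0.8,"x":-38,"y":2.4,"z":0,"roll":0},{"grip":0.8,"x":-38,"y":2.4,"z":0,"roll":0},{"grip":0.8,"x":-38,"y":2.4,"z":0,"roll":0}]'

```text
clock: 14.15
tcp_pos: [0.5018, -0.102, 0.1661]
orientation: [-0.001, 0.727, 0.687, -0.0]
wrist_force: [0.9, -0.1, -2.0]
finger_gap: 0.0409
grip_force: 46.0
```

Emit:
servo_tool --increments '[{"grip":0.8,"x":-38,"y":2.4,"z":0,"roll":0},{"grip":0.8,"x":-38,"y":2.4,"z":0,"roll":0},{"grip":0.8,"x":-38,"y":2.4,"z":0,"roll":0},{"grip":0.8,"x":-38,"y":2.4,"z":0,"roll":0},{"grip":0.8,"x":-22,"y":2.4,"z":0,"roll":0}]'

```text
clock: 14.57
tcp_pos: [0.504, -0.2786, 0.1658]
orientation: [0.0, 0.728, 0.686, -0.001]
wrist_force: [0.8, -0.4, -2.1]
finger_gap: 0.041
grip_force: 46.0
```

Emit:
servo_tool --increments '[{"grip":0.8,"x":0,"y":0,"z":0,"roll":0},{"grip":0.8,"x":0,"y":0,"z":0,"roll":0},{"grip":0.8,"x":0,"y":0,"z":0,"roll":0}]'

```text
clock: 14.82
tcp_pos: [0.504, -0.274, 0.1659]
orientation: [-0.001, 0.727, 0.687, 0.0]
wrist_force: [0.2, 0.7, -1.1]
finger_gap: 0.0406
grip_force: 46.0
```

Emit:
servo_tool --increments '[{"grip":0.8,"x":-3,"y":1,"z":15,"roll":0},{"grip":0.8,"x":0,"y":0,"z":30,"roll":0},{"grip":0.8,"x":0,"y":0,"z":35,"roll":0},{"grip":0.8,"x":0,"y":0,"z":25,"roll":0},{"grip":0.8,"x":0,"y":0,"z":10,"roll":0}]'

```text
clock: 15.23
tcp_pos: [0.5031, -0.2741, 0.0478]
orientation: [-0.004, 0.726, 0.688, -0.0]
wrist_force: [-0.6, 0.6, -1.3]
finger_gap: 0.0411
grip_force: 46.0
```

Emit:
servo_tool --increments '[{"grip":0.8,"x":0,"y":0,"z":8,"roll":0},{"grip":0.8,"x":0,"y":0,"z":5,"roll":0},{"grip":0.8,"x":0,"y":0,"z":0,"roll":0},{"grip":0.8,"x":0,"y":0,"z":0,"roll":0}]'

```text
clock: 15.57
tcp_pos: [0.5065, -0.2781, 0.04]
orientation: [0.001, 0.727, 0.687, 0.0]
wrist_force: [0.4, 0.0, -1.7]
finger_gap: 0.0411
grip_force: 46.0
```

Emit:
servo_tool --increments '[{"grip":0.8,"x":0.5,"y":-1,"z":6,"roll":0},{"grip":0.8,"x":0,"y":0,"z":5,"roll":0},{"grip":0.8,"x":0,"y":0,"z":2,"roll":0},{"grip":0.8,"x":0,"y":0,"z":0,"roll":0},{"grip":0.8,"x":0,"y":0,"z":0,"roll":0}]'

```text
clock: 15.98
tcp_pos: [0.5047, -0.2774, 0.0263]
orientation: [0.0, 0.727, 0.687, 0.0]
wrist_force: [-0.1, 1.1, 1.4]
finger_gap: 0.041
grip_force: 46.2
```

Emit:
servo_tool --increments '[{"grip":0.8,"x":0,"y":0,"z":1,"roll":0},{"grip":0.8,"x":0,"y":0,"z":0,"roll":0},{"grip":0.8,"x":0,"y":0,"z":0,"roll":0}]'

```text
clock: 16.23
tcp_pos: [0.5047, -0.2774, 0.0262]
orientation: [0.001, 0.727, 0.687, 0.0]
wrist_force: [-3.4, 3.2, 11.1]
finger_gap: 0.0415
grip_force: 47.0
```

Emit:
servo_tool --increments '[{"grip":0.5,"x":0,"y":0,"z":0,"roll":0},{"grip":0.4,"x":0,"y":0,"z":0,"roll":0},{"grip":0.2,"x":0,"y":0,"z":0,"roll":0},{"grip":0.1,"x":0,"y":0,"z":0,"roll":0},{"grip":0,"x":0,"y":0,"z":0,"roll":0}]'

```text
clock: 16.65
tcp_pos: [0.5045, -0.2772, 0.0245]
orientation: [-0.0, 0.727, 0.687, 0.0]
wrist_force: [-0.5, -0.4, 1.1]
finger_gap: 0.0843
grip_force: 0.0
```

Emit:
servo_tool --increments '[{"grip":0,"x":0,"y":0,"z":-15,"roll":0},{"grip":0,"x":0,"y":0,"z":-30,"roll":0},{"grip":0,"x":0,"y":0,"z":-35,"roll":0},{"grip":0,"x":0,"y":0,"z":-40,"roll":0},{"grip":0,"x":0,"y":0,"z":-35,"roll":0}]'

```text
clock: 17.07
tcp_pos: [0.5045, -0.2771, 0.1816]
orientation: [-0.0, 0.727, 0.687, 0.0]
wrist_force: [1.3, -1.1, 0.3]
finger_gap: 0.0852
grip_force: 0.0
```

```bash
python3 - <<'E'
from h import *
st=env.get_state(); grab("wrist","w6.png"); import pickle; pickle.dump(st,open("w6.pkl","wb")); print(st["tcp_pos"],st["orientation"])
for uv in[(163.25,231.75),(198,235.75),(232.75,239.25),(267.5,239.5)]: print(plane("top",uv,.012).round(4))
E
```

```text
[ 0.50445116 -0.27708143  0.18162522] [-7.82148492e-06  7.26870576e-01  6.86774462e-01  6.38365127e-05]
[0.5113 0.3236 0.012 ]
[0.5028 0.2465 0.012 ]
[0.4955 0.1695 0.012 ]
[0.4953 0.0928 0.012 ]
```

View pics/w6.png

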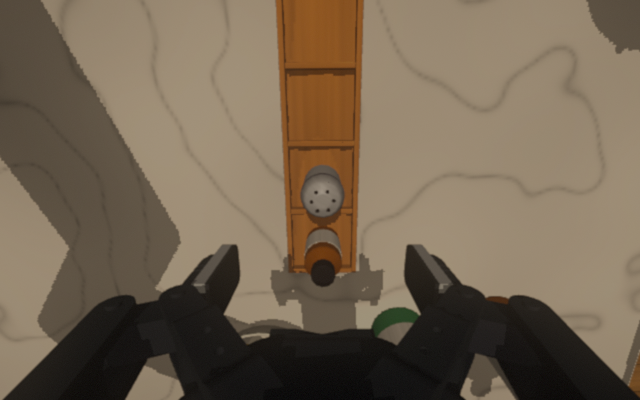

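Emit:
servo_tool --increments '[{"grip":0,"x":37.2,"y":-2.8,"z":0,"roll":0},{"grip":0,"x":37.2,"y":-2.8,"z":0,"roll":0},{"grip":0,"x":37.2,"y":-2.8,"z":0,"roll":0},{"grip":0,"x":37.2,"y":-2.8,"z":0,"roll":0},{"grip":0,"x":37.2,"y":-2.8,"z":0,"roll":0}]'

```text
clock: 17.53
tcp_pos: [0.5008, -0.0893, 0.1795]
orientation: [0.0, 0.727, 0.686, 0.0]
wrist_force: [1.8, 0.9, 0.4]
finger_gap: 0.0854
grip_force: 0.0
```

Emit:
servo_tool --increments '[{"grip":0,"x":37.2,"y":-2.8,"z":0,"roll":0},{"grip":0,"x":37.2,"y":-2.8,"z":0,"roll":0},{"grip":0,"x":37.2,"y":-2.8,"z":0,"roll":0},{"grip":0,"x":37.2,"y":-2.8,"z":0,"roll":0},{"grip":0,"x":37.2,"y":-2.8,"z":0,"roll":0}]'

```text
clock: 17.95
tcp_pos: [0.4974, 0.0975, 0.1796]
orientation: [0.0, 0.727, 0.687, 0.0]
wrist_force: [0.6, 0.4, 0.9]
finger_gap: 0.0857
grip_force: 0.0
```

Emit:
servo_tool --increments '[{"grip":0,"x":37.2,"y":-2.8,"z":0,"roll":0},{"grip":0,"x":37.2,"y":-2.8,"z":0,"roll":0},{"grip":0,"x":0,"y":0,"z":0,"roll":0},{"grip":0,"x":0,"y":0,"z":0,"roll":0},{"grip":0,"x":0,"y":0,"z":0,"roll":0}]'

```text
clock: 18.37
tcp_pos: [0.4961, 0.1703, 0.1794]
orientation: [-0.0, 0.727, 0.687, -0.0]
wrist_force: [-0.2, -0.9, -0.0]
finger_gap: 0.0855
grip_force: 0.0
```

```bash
python3 - <<'E'
from h import *
st=env.get_state(); im=grab("wrist","w7.png"); import pickle; pickle.dump(st,open("w7.pkl","wb")); print(st["tcp_pos"],st["orientation"])
cv2.imwrite("pics/w7c.png",cv2.resize(im[100:330,260:400],None,fx=2.5,fy=2.5))
E
```

```text
[0.49609784 0.17033655 0.17939939] [-2.46175661e-05  7.26565056e-01  6.87097584e-01 -3.58557173e-04]
```

View pics/w7c.png

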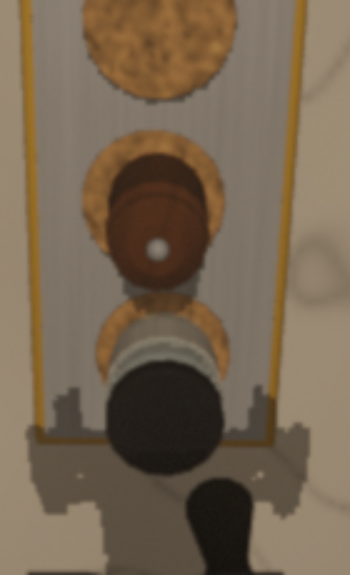

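```bash
python3 - <<'E'
from h import *
import pickle
s=pickle.load(open("w7.pkl","rb")); print("coaster",wplane((321.2,179),.012,s),"knob",wplane((323,194),.076,s),wplane((323,194),.084,s),"jar",wplane((326,267),.073,s))
E
```

```text
coaster [0.49590919 0.1720188  0.012     ] knob [0.49766663 0.17228286 0.076     ] [0.49775094 0.17453647 0.084     ] jar [0.49652678 0.09533471 0.073     ]
```

Emit:
servo_tool --increments '[{"grip":0,"x":1.5,"y":0,"z":25,"roll":0},{"grip":0,"x":0,"y":0,"z":35,"roll":0},{"grip":0,"x":0,"y":0,"z":35,"roll":0},{"grip":0,"x":0,"y":0,"z":25,"roll":0},{"grip":0,"x":0,"y":0,"z":10,"roll":0}]'

```text
clock: 18.83
tcp_pos: [0.4939, 0.1696, 0.0462]
orientation: [-0.002, 0.728, 0.686, -0.003]
wrist_force: [0.3, -1.2, -0.3]
finger_gap: 0.0854
grip_force: 0.0
```

Emit:
servo_tool --increments '[{"grip":0,"x":0,"y":0,"z":12,"roll":0},{"grip":0,"x":0,"y":0,"z":8,"roll":0},{"grip":0,"x":0,"y":0,"z":0,"roll":0},{"grip":0,"x":0,"y":0,"z":0,"roll":0}]'

```text
clock: 19.17
tcp_pos: [0.497, 0.1713, 0.0304]
orientation: [0.0, 0.727, 0.686, 0.0]
wrist_force: [0.1, 0.1, -0.0]
finger_gap: 0.0854
grip_force: 0.0
```

Mill at y ≈ 0.172; lower a touch more and close.

Emit:
servo_tool --increments '[{"grip":0,"x":1,"y":0,"z":3,"roll":0},{"grip":0.2,"x":0,"y":0,"z":0,"roll":0},{"grip":0.35,"x":0,"y":0,"z":0,"roll":0},{"grip":0.4,"x":0,"y":0,"z":0,"roll":0},{"grip":0.45,"x":0,"y":0,"z":0,"roll":0}]'

```text
clock: 19.58
tcp_pos: [0.4967, 0.173, 0.0272]
orientation: [0.0, 0.727, 0.687, 0.0]
wrist_force: [0.7, -0.1, 0.2]
finger_gap: 0.0471
grip_force: 0.0
```

Emit:
servo_tool --increments '[{"grip":0.5,"x":0,"y":0,"z":0,"roll":0},{"grip":0.55,"x":0,"y":0,"z":0,"roll":0},{"grip":0.6,"x":0,"y":0,"z":0,"roll":0},{"grip":0.7,"x":0,"y":0,"z":0,"roll":0},{"grip":0.8,"x":0,"y":0,"z":0,"roll":0}]'

```text
clock: 20.0
tcp_pos: [0.4968, 0.173, 0.0272]
orientation: [0.0, 0.727, 0.687, 0.0]
wrist_force: [-1.1, -0.2, 5.5]
finger_gap: 0.0388
grip_force: 44.8
```

Emit:
servo_tool --increments '[{"grip":0.8,"x":0,"y":0,"z":-15,"roll":0},{"grip":0.8,"x":0,"y":0,"z":-30,"roll":0},{"grip":0.8,"x":0,"y":0,"z":-35,"roll":0},{"grip":0.8,"x":0,"y":0,"z":-35,"roll":0},{"grip":0.8,"x":0,"y":0,"z":-20,"roll":0}]'

```text
clock: 20.42
tcp_pos: [0.4974, 0.1731, 0.1649]
orientation: [0.001, 0.727, 0.687, 0.001]
wrist_force: [0.3, 0.2, -1.9]
finger_gap: 0.039
grip_force: 45.5
```

Emit:
servo_tool --increments '[{"grip":0.8,"x":-15,"y":3,"z":0,"roll":0},{"grip":0.8,"x":-30,"y":3,"z":0,"roll":0},{"grip":0.8,"x":-38,"y":3,"z":0,"roll":0},{"grip":0.8,"x":-38,"y":3,"z":0,"roll":0},{"grip":0.8,"x":-38,"y":3,"z":0,"roll":0}]'

```text
clock: 20.83
tcp_pos: [0.5018, 0.0121, 0.1613]
orientation: [-0.0, 0.726, 0.687, -0.0]
wrist_force: [-0.2, -0.3, -1.1]
finger_gap: 0.039
grip_force: 45.5
```

Emit:
servo_tool --increments '[{"grip":0.8,"x":-38,"y":3,"z":0,"roll":0},{"grip":0.8,"x":-38,"y":3,"z":0,"roll":0},{"grip":0.8,"x":-38,"y":3,"z":0,"roll":0},{"grip":0.8,"x":-38,"y":3,"z":0,"roll":0},{"grip":0.8,"x":-38,"y":3,"z":0,"roll":0}]'

```text
clock: 21.25
tcp_pos: [0.5059, -0.179, 0.1611]
orientation: [-0.001, 0.727, 0.687, -0.0]
wrist_force: [0.4, 0.4, -0.2]
finger_gap: 0.0389
grip_force: 45.5
```

Emit:
servo_tool --increments '[{"grip":0.8,"x":-21,"y":3,"z":0,"roll":0},{"grip":0.8,"x":0,"y":0,"z":0,"roll":0},{"grip":0.8,"x":0,"y":0,"z":0,"roll":0},{"grip":0.8,"x":0,"y":0,"z":0,"roll":0}]'

```text
clock: 21.58
tcp_pos: [0.5078, -0.1977, 0.161]
orientation: [-0.001, 0.727, 0.687, -0.0]
wrist_force: [-0.2, 0.1, -1.6]
finger_gap: 0.0392
grip_force: 45.5
```

Emit:
servo_tool --increments '[{"grip":0.8,"x":1,"y":0,"z":15,"roll":0},{"grip":0.8,"x":0,"y":0,"z":30,"roll":0},{"grip":0.8,"x":0,"y":0,"z":35,"roll":0},{"grip":0.8,"x":0,"y":0,"z":25,"roll":0},{"grip":0.8,"x":0,"y":0,"z":10,"roll":0}]'

```text
clock: 22.0
tcp_pos: [0.5058, -0.1941, 0.0431]
orientation: [-0.003, 0.726, 0.688, -0.001]
wrist_force: [-0.6, 1.3, -1.2]
finger_gap: 0.039
grip_force: 45.5
```

Emit:
servo_tool --increments '[{"grip":0.8,"x":0,"y":0,"z":8,"roll":0},{"grip":0.8,"x":0,"y":0,"z":4,"roll":0},{"grip":0.8,"x":0,"y":0,"z":0,"roll":0},{"grip":0.8,"x":0,"y":0,"z":0,"roll":0}]'

```text
clock: 22.33
tcp_pos: [0.5096, -0.1976, 0.036]
orientation: [0.001, 0.727, 0.687, 0.0]
wrist_force: [-0.4, -0.3, -1.0]
finger_gap: 0.0387
grip_force: 45.5
```

Emit:
servo_tool --increments '[{"grip":0.8,"x":0,"y":-0.5,"z":6,"roll":0},{"grip":0.8,"x":0,"y":0,"z":5,"roll":0},{"grip":0.8,"x":0,"y":0,"z":2,"roll":0},{"grip":0.8,"x":0,"y":0,"z":0,"roll":0},{"grip":0.8,"x":0,"y":0,"z":0,"roll":0}]'

```text
clock: 22.75
tcp_pos: [0.5079, -0.1974, 0.0217]
orientation: [-0.0, 0.727, 0.687, 0.0]
wrist_force: [-0.1, 0.1, -1.6]
finger_gap: 0.0387
grip_force: 45.5
```

Emit:
servo_tool --increments '[{"grip":0.8,"x":0,"y":0,"z":1,"roll":0},{"grip":0.8,"x":0,"y":0,"z":0,"roll":0},{"grip":0.8,"x":0,"y":0,"z":0,"roll":0}]'

```text
clock: 23.0
tcp_pos: [0.5081, -0.1975, 0.0213]
orientation: [0.0, 0.727, 0.687, 0.0]
wrist_force: [-1.0, 0.7, 3.6]
finger_gap: 0.0389
grip_force: 45.9
```

Emit:
servo_tool --increments '[{"grip":0.5,"x":0,"y":0,"z":0,"roll":0},{"grip":0.4,"x":0,"y":0,"z":0,"roll":0},{"grip":0.2,"x":0,"y":0,"z":0,"roll":0},{"grip":0.1,"x":0,"y":0,"z":0,"roll":0},{"grip":0,"x":0,"y":0,"z":0,"roll":0}]'

```text
clock: 23.42
tcp_pos: [0.508, -0.1974, 0.0207]
orientation: [-0.0, 0.727, 0.687, 0.0]
wrist_force: [0.6, 0.6, 0.9]
finger_gap: 0.0843
grip_force: 0.0
```

Emit:
servo_tool --increments '[{"grip":0,"x":0,"y":0,"z":-15,"roll":0},{"grip":0,"x":0,"y":0,"z":-30,"roll":0},{"grip":0,"x":0,"y":0,"z":-35,"roll":0},{"grip":0,"x":0,"y":0,"z":-40,"roll":0},{"grip":0,"x":0,"y":0,"z":-35,"roll":0}]'

```text
clock: 23.83
tcp_pos: [0.5078, -0.1973, 0.1777]
orientation: [0.0, 0.727, 0.687, 0.0]
wrist_force: [0.3, -1.1, 0.2]
finger_gap: 0.0854
grip_force: 0.0
```

Emit:
servo_tool --increments '[{"grip":0,"x":36.4,"y":-3.6,"z":0,"roll":0},{"grip":0,"x":36.4,"y":-3.6,"z":0,"roll":0},{"grip":0,"x":36.4,"y":-3.6,"z":0,"roll":0},{"grip":0,"x":36.4,"y":-3.6,"z":0,"roll":0},{"grip":0,"x":36.4,"y":-3.6,"z":0,"roll":0}]'

```text
clock: 24.25
tcp_pos: [0.5001, -0.0132, 0.176]
orientation: [0.0, 0.727, 0.686, 0.0]
wrist_force: [-0.3, 0.2, 0.3]
finger_gap: 0.0853
grip_force: 0.0
```

Emit:
servo_tool --increments '[{"grip":0,"x":36.4,"y":-3.6,"z":0,"roll":0},{"grip":0,"x":36.4,"y":-3.6,"z":0,"roll":0},{"grip":0,"x":36.4,"y":-3.6,"z":0,"roll":0},{"grip":0,"x":0,"y":0,"z":0,"roll":0},{"grip":0,"x":0,"y":0,"z":0,"roll":0}]'

```text
clock: 24.67
tcp_pos: [0.4954, 0.0968, 0.1758]
orientation: [0.0, 0.725, 0.688, -0.0]
wrist_force: [-0.2, 0.3, 0.5]
finger_gap: 0.0851
grip_force: 0.0
```

Emit:
servo_tool --increments '[{"grip":0,"x":0,"y":0,"z":0,"roll":0},{"grip":0,"x":0,"y":0,"z":0,"roll":0}]'

```text
clock: 24.83
tcp_pos: [0.4959, 0.0941, 0.1757]
orientation: [0.0, 0.727, 0.686, -0.0]
wrist_force: [-0.9, -0.7, 0.8]
finger_gap: 0.0855
grip_force: 0.0
```

```bash
python3 - <<'E'
from h import *
st=env.get_state(); im=grab("wrist","w8.png"); import pickle; pickle.dump(st,open("w8.pkl","wb")); print(st["tcp_pos"],st["orientation"])
E
```

```text
[0.49591334 0.09405471 0.17572173] [ 6.66903396e-05  7.27292551e-01  6.86327570e-01 -8.41427949e-05]
```

View pics/w8.png

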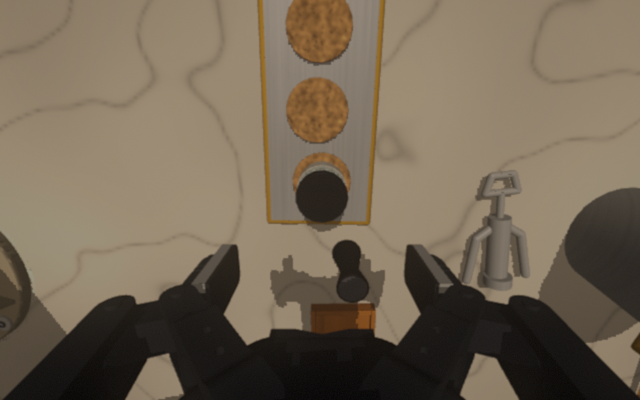

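```bash
python3 - <<'E'
from h import *
import pickle
s=pickle.load(open("w8.pkl","rb")); print("jar",wplane((322,195),.073,s),"jig",wplane((347,252),0,s),wplane((351,286),.07,s),wplane((351,286),.08,s))
E
```

```text
jar [0.49658347 0.09531919 0.073     ] jig [ 0.52269478 -0.0018607   0.        ] [ 0.52059881 -0.00380772  0.07      ] [0.51977732 0.00299197 0.08      ]
```

Emit:
servo_tool --increments '[{"grip":0,"x":1,"y":0,"z":25,"roll":0},{"grip":0,"x":0,"y":0,"z":35,"roll":0},{"grip":0,"x":0,"y":0,"z":35,"roll":0},{"grip":0,"x":0,"y":0,"z":20,"roll":0},{"grip":0,"x":0,"y":0,"z":10,"roll":0}]'

```text
clock: 25.3
tcp_pos: [0.4936, 0.0945, 0.0477]
orientation: [-0.002, 0.728, 0.686, -0.002]
wrist_force: [-0.1, 0.1, 0.2]
finger_gap: 0.0856
grip_force: 0.0
```

Emit:
servo_tool --increments '[{"grip":0,"x":0,"y":0,"z":12,"roll":0},{"grip":0,"x":0,"y":0,"z":9,"roll":0},{"grip":0,"x":0,"y":0,"z":0,"roll":0},{"grip":0,"x":0,"y":0,"z":0,"roll":0}]'

```text
clock: 25.63
tcp_pos: [0.4962, 0.0955, 0.0301]
orientation: [-0.0, 0.727, 0.686, 0.0]
wrist_force: [-0.1, -0.4, 0.8]
finger_gap: 0.0857
grip_force: 0.0
```

Emit:
servo_tool --increments '[{"grip":0,"x":0,"y":0,"z":4,"roll":0},{"grip":0,"x":0,"y":0,"z":0,"roll":0},{"grip":0.2,"x":0,"y":0,"z":0,"roll":0},{"grip":0.3,"x":0,"y":0,"z":0,"roll":0},{"grip":0.35,"x":0,"y":0,"z":0,"roll":0}]'

```text
clock: 26.05
tcp_pos: [0.4961, 0.0961, 0.0262]
orientation: [0.0, 0.727, 0.687, 0.0]
wrist_force: [0.5, -0.0, -0.3]
finger_gap: 0.0555
grip_force: 0.0
```

Emit:
servo_tool --increments '[{"grip":0.4,"x":0,"y":0,"z":0,"roll":0},{"grip":0.45,"x":0,"y":0,"z":0,"roll":0},{"grip":0.5,"x":0,"y":0,"z":0,"roll":0},{"grip":0.6,"x":0,"y":0,"z":0,"roll":0},{"grip":0.8,"x":0,"y":0,"z":0,"roll":0}]' --grip_force 50

```text
clock: 26.47
tcp_pos: [0.4961, 0.0961, 0.0263]
orientation: [0.0, 0.727, 0.687, 0.0]
wrist_force: [-0.7, -0.3, 5.7]
finger_gap: 0.0484
grip_force: 52.3
```

Emit:
servo_tool --increments '[{"grip":0.8,"x":0,"y":0,"z":-15,"roll":0},{"grip":0.8,"x":0,"y":0,"z":-30,"roll":0},{"grip":0.8,"x":0,"y":0,"z":-35,"roll":0},{"grip":0.8,"x":0,"y":0,"z":-35,"roll":0},{"grip":0.8,"x":0,"y":0,"z":-20,"roll":0}]'

```text
clock: 26.88
tcp_pos: [0.4968, 0.0961, 0.164]
orientation: [0.001, 0.727, 0.687, 0.001]
wrist_force: [0.3, -0.1, -1.6]
finger_gap: 0.0488
grip_force: 52.4
```

Emit:
servo_tool --increments '[{"grip":0.8,"x":-15,"y":4,"z":0,"roll":0},{"grip":0.8,"x":-30,"y":4,"z":0,"roll":0},{"grip":0.8,"x":-38,"y":4,"z":0,"roll":0},{"grip":0.8,"x":-38,"y":4,"z":0,"roll":0},{"grip":0.8,"x":-38,"y":4,"z":0,"roll":0}]'

```text
clock: 27.3
tcp_pos: [0.5063, -0.065, 0.1604]
orientation: [-0.0, 0.726, 0.687, -0.0]
wrist_force: [-0.1, -0.2, -1.3]
finger_gap: 0.0487
grip_force: 52.3
```

Emit:
servo_tool --increments '[{"grip":0.8,"x":-38,"y":4,"z":0,"roll":0},{"grip":0.8,"x":-17,"y":4.5,"z":0,"roll":0},{"grip":0.8,"x":0,"y":0,"z":0,"roll":0},{"grip":0.8,"x":0,"y":0,"z":0,"roll":0},{"grip":0.8,"x":0,"y":0,"z":0,"roll":0}]'

```text
clock: 27.72
tcp_pos: [0.5115, -0.1187, 0.1602]
orientation: [-0.001, 0.727, 0.687, -0.0]
wrist_force: [0.0, -0.0, -2.4]
finger_gap: 0.0486
grip_force: 52.3
```

Target TCP z = 0.0203.

Emit:
servo_tool --increments '[{"grip":0.8,"x":0,"y":0,"z":15,"roll":0},{"grip":0.8,"x":0,"y":0,"z":30,"roll":0},{"grip":0.8,"x":0,"y":0,"z":35,"roll":0},{"grip":0.8,"x":0,"y":0,"z":25,"roll":0},{"grip":0.8,"x":0,"y":0,"z":10,"roll":0}]'

```text
clock: 28.13
tcp_pos: [0.5092, -0.1165, 0.0421]
orientation: [-0.003, 0.726, 0.688, -0.001]
wrist_force: [-0.4, 0.3, -2.3]
finger_gap: 0.0487
grip_force: 52.3
```

Emit:
servo_tool --increments '[{"grip":0.8,"x":0,"y":0,"z":8,"roll":0},{"grip":0.8,"x":0,"y":0,"z":4,"roll":0},{"grip":0.8,"x":0,"y":0,"z":0,"roll":0},{"grip":0.8,"x":0,"y":0,"z":0,"roll":0}]'

```text
clock: 28.47
tcp_pos: [0.5133, -0.1194, 0.035]
orientation: [0.001, 0.727, 0.687, 0.0]
wrist_force: [-0.1, 0.5, -2.1]
finger_gap: 0.0485
grip_force: 52.3
```

Emit:
servo_tool --increments '[{"grip":0.8,"x":0,"y":0,"z":6,"roll":0},{"grip":0.8,"x":0,"y":0,"z":4,"roll":0},{"grip":0.8,"x":0,"y":0,"z":2,"roll":0},{"grip":0.8,"x":0,"y":0,"z":0,"roll":0},{"grip":0.8,"x":0,"y":0,"z":0,"roll":0}]'

```text
clock: 28.88
tcp_pos: [0.512, -0.1193, 0.0217]
orientation: [-0.0, 0.727, 0.687, -0.0]
wrist_force: [-0.2, 0.0, -1.5]
finger_gap: 0.0485
grip_force: 52.3
```

Emit:
servo_tool --increments '[{"grip":0.8,"x":0,"y":0,"z":1,"roll":0},{"grip":0.8,"x":0,"y":0,"z":0.8,"roll":0},{"grip":0.8,"x":0,"y":0,"z":0,"roll":0},{"grip":0.8,"x":0,"y":0,"z":0,"roll":0}]'

```text
clock: 29.22
tcp_pos: [0.5124, -0.1194, 0.0204]
orientation: [0.0, 0.727, 0.687, 0.0]
wrist_force: [-0.4, 0.6, 2.4]
finger_gap: 0.0482
grip_force: 52.6
```

Emit:
servo_tool --increments '[{"grip":0.4,"x":0,"y":0,"z":0,"roll":0},{"grip":0.3,"x":0,"y":0,"z":0,"roll":0},{"grip":0.15,"x":0,"y":0,"z":0,"roll":0},{"grip":0,"x":0,"y":0,"z":0,"roll":0},{"grip":0,"x":0,"y":0,"z":0,"roll":0}]'

```text
clock: 29.63
tcp_pos: [0.5122, -0.1193, 0.0199]
orientation: [0.0, 0.727, 0.687, 0.0]
wrist_force: [-0.2, 0.9, -0.8]
finger_gap: 0.0853
grip_force: 0.0
```

Emit:
servo_tool --increments '[{"grip":0,"x":0,"y":0,"z":-15,"roll":0},{"grip":0,"x":0,"y":0,"z":-35,"roll":0},{"grip":0,"x":0,"y":0,"z":-40,"roll":0},{"grip":0,"x":0,"y":0,"z":-40,"roll":0},{"grip":0,"x":0,"y":0,"z":-40,"roll":0}]'

```text
clock: 30.05
tcp_pos: [0.5116, -0.1191, 0.1916]
orientation: [-0.0, 0.727, 0.687, -0.0]
wrist_force: [-0.2, -1.0, 1.0]
finger_gap: 0.0851
grip_force: 0.0
```

Emit:
servo_tool --increments '[{"grip":0,"x":-30,"y":0,"z":-10,"roll":0},{"grip":0,"x":-30,"y":0,"z":0,"roll":0},{"grip":0,"x":0,"y":0,"z":0,"roll":0},{"grip":0,"x":0,"y":0,"z":0,"roll":0},{"grip":0,"x":0,"y":0,"z":0,"roll":0}]'

```text
clock: 30.47
tcp_pos: [0.5082, -0.1789, 0.1994]
orientation: [-0.001, 0.727, 0.687, -0.0]
wrist_force: [-0.5, 0.3, -0.3]
finger_gap: 0.0851
grip_force: 0.0
```

```bash
python3 - <<'E'
from h import *
st=env.get_state(); im=grab("wrist","w9.png"); import pickle; pickle.dump(st,open("w9.pkl","wb")); print(st["tcp_pos"],st["orientation"])
E
```

```text
[ 0.50821016 -0.17885019  0.19938981] [-7.87766540e-04  7.27115033e-01  6.86515191e-01 -1.85419086e-05]
```

View pics/w9.png

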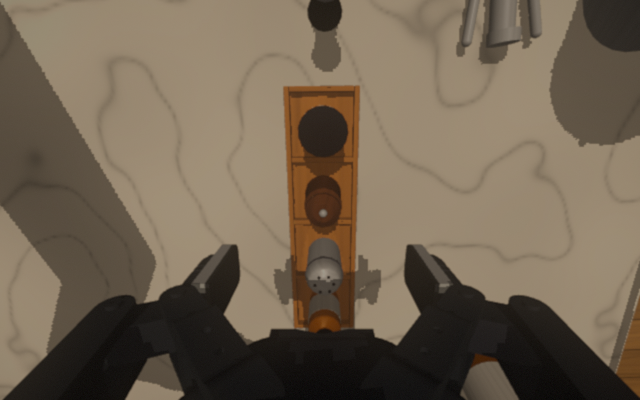

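```bash
python3 - <<'E'
from h import *
import pickle
s=pickle.load(open("w9.pkl","rb")); c=np.array([.5068,-.2362]); a=-.047
for n,uv,z in [("jar",(323,131),.067),("mill",(323,204),.072),("shk",(324,275),.08)]:
    d=wplane(uv,z,s)[:2]-c; print(n,(np.array([[np.cos(a),np.sin(a)],[-np.sin(a),np.cos(a)]])@d).round(4))
print(env.hand_in())
E
```

```text
jar [0.0007 0.1142]
mill [0.0001 0.0423]
shk [ 0.0004 -0.0345]
the job is handed in; nothing more can be done
None
```

All four pieces stand upright and released in the caddy in reverse order (bitters, shaker, mill, jar from its right end to its left). By the camera each is within about 5 mm of its bay centre, and I handed the job in at about 30 s of the 110 s allowed; no verdict was returned.

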